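# Unstack the drone batteries into their charging cradles

### The arm

A 7-joint arm with a two-finger parallel gripper is mounted at the origin on the work surface. World frame = base frame: x ahead of the robot, y to its left, z up, the work surface at z = 0. Lengths are in m, angles in rad, forces in N, time in s.
With the tool pointing down it reaches from about 0.4 to 0.925 m from the base axis. Payload 5.6 kg.
Tool frame: the origin (TCP) lies between the finger pads; the fingertips stand 19 mm ahead of it and the grasp point (between the pads) is the TCP; z points along the fingers, y is the line along which they close (so a half turn about z gives the same grasp; the last joint's range is limited). The gripper opens to 85 mm and grips with 20 to 120 N. Pads are 22 mm wide; open, the fingers measure 114 mm over their backs; the gripper's body (76 mm by 85 mm) begins 54 mm behind the grasp point. The pads swing forward as they close: fully open they stand 13 mm farther back than shut.
Start: joints at [-1.23, 0.468, -0.012, 1.603, 0.006, 1.071, -0.056], TCP at [0.243, 0.603, 0.25] pointing down, gripper open.
Joint ranges: [-2.53, 2.53], [-0.31, 2.02], [-1.57, 1.55], [0.28, 2.44], [-1.29, 4.43], [0.15, 1.84], [-2.92, 2.92]. Speed limits (rad/s): [2.57, 2.57, 3.14, 3.14, 3.14, 3.14, 3.14].

### API

Orientations are given as a unit quaternion [w, x, y, z].
In Python, from plant import * gives the robot as it stands.
- The arm moves only by the tool move_arm, never from a script. Its arguments are lists of equal length, an entry for each row: "offset": the shift along the tool's x, y, z in cm, a list of three; "turn": the turn about the tool's z in rad. A call has 1 to 5 rows; each row is the pose to reach, as a shift and turn from the pose commanded when the call began, along the tool's axes at that moment; what a row does not reach only later rows make up. A row lasts 1/12 s, in which the tool goes at most 41.7 mm and 7.16 degrees, less where a joint would pass 70% of its speed; a pose out of reach is approached as far as the arm can. A call with a gripper value outside its range is refused whole. "grip" is the opening in per cent of the stroke, from 0 (shut) to 100 (fully open), set as the call begins (left out, the last holds). The fingers move at their own pace and stop on an object; "newtons" is the grip in N (left out, the last holds). Time passes only in rows, so rows that repeat a pose let the fingers close. It gives the time, the measured TCP pose, the force, the opening and the grip force at its end, in the units of the state.
- get_state(): the state, without advancing time (a new reading comes with each control period).
- capture(name): name is "scene" or "side" or "wrist"; returns a dict with "img" (384x512x3 uint8, blue, green, red), "fx", "fy", "cx", "cy" (pixels), "pose" (4x4, takes a point from camera to world coordinates); the wrist camera has in their place "hand_eye" (4x4, takes a point from camera to tool coordinates, whose origin is the TCP and whose axes are the flange's). Camera axes: x right, y down, z forward; pixel columns grow to the right and rows downward; lengths in m; the calibration is good to about 2 mm. A picture is of the moment at which its call begins: read the wrist's pose just before it. There is no depth.
- close_job(): hands the job in; it is judged then, once.
The state is a dict: "time": time; "joint_positions": joint angles; "joint_velocities": joint speeds; "joint_torque": joint torques, N m; "ee_pos": TCP position; "tcp_rot": TCP orientation; "contact_force": force on the tool from outside, world axes, zero at the start; "torque": the same for the moment, N m; "grip_width": finger opening in m; "grip_force": force on a finger pad.
Only numpy, scipy, OpenCV 4.12 (cv2) and the standard library are available. Lean on these libraries where they do the work, as an engineer would, in place of code of your own. Each camera call takes 0.05 s, during which the arm holds its last target. There are 200 camera calls.

### The job

The four drone battery packs have been left in a pile on the black mat: take the pile apart from the top down, one pack at a time, and lay each pack in the blue charging cradle made to its size, lying flat on the cradle's floor inside its rim. Set the packs down without dropping them, and leave the motor and the screw jar standing where they are.

Things in the scene. Friction and masses are not known exactly. Their poses are not given: they have to be found in the camera images.
- pack_wide_center (a point): Loose silver-grey battery pack with a black cap at one end (+x) and a plain grey label on top: the widest pack, in the bottom layer. A block 140 long (its x) by 64 wide (its y) by 30 mm high (its z); this point is its centre, 15 mm above its underside. Either end may point either way in its cradle. Rigid, may be gripped firmly across its width.
- pack_mid_center (a point): Loose silver-grey battery pack with a black cap at one end (+x) and a plain grey label on top: the middle-sized pack, in the bottom layer beside the wide one, about 45 mm apart. A block 105 long (its x) by 44 wide (its y) by 30 mm high (its z); this point is its centre, 15 mm above its underside. Either end may point either way in its cradle. Rigid, may be gripped firmly across its width.
- pack_long_center (a point): Loose silver-grey battery pack with a black cap at one end (+x) and a plain grey label on top: the long slim pack, lying crosswise over the two bottom packs like a bridge. A block 170 long (its x) by 38 wide (its y) by 24 mm high (its z); this point is its centre, 12 mm above its underside. Either end may point either way in its cradle. Rigid, may be gripped firmly across its width.
- pack_small_center (a point): Loose silver-grey battery pack with a black cap at one end (+x) and a plain grey label on top: the smallest pack, on top of the long one. A block 62 long (its x) by 32 wide (its y) by 22 mm high (its z); this point is its centre, 11 mm above its underside. Either end may point either way in its cradle. Rigid, may be gripped firmly across its width.
- cradle_wide_floor (a point): Blue printed charging cradle that fits the 140 x 64 mm pack: a fixed shallow tray, inside 156 (its x) by 80 mm (its y), so 8 mm to spare all round the pack; outside 166 by 90 mm. Its rim is 5 mm wide and rises 5 mm above the inner floor; the floor is 4 mm above the bench. This point is the centre of the inner floor.
- cradle_mid_floor (a point): Blue printed charging cradle that fits the 105 x 44 mm pack: a fixed shallow tray, inside 121 (its x) by 60 mm (its y), so 8 mm to spare all round the pack; outside 131 by 70 mm. Its rim is 5 mm wide and rises 5 mm above the inner floor; the floor is 4 mm above the bench. This point is the centre of the inner floor.
- cradle_long_floor (a point): Blue printed charging cradle that fits the 170 x 38 mm pack: a fixed shallow tray, inside 186 (its x) by 54 mm (its y), so 8 mm to spare all round the pack; outside 196 by 64 mm. Its rim is 5 mm wide and rises 5 mm above the inner floor; the floor is 4 mm above the bench. This point is the centre of the inner floor.
- cradle_small_floor (a point): Blue printed charging cradle that fits the 62 x 32 mm pack: a fixed shallow tray, inside 78 (its x) by 48 mm (its y), so 8 mm to spare all round the pack; outside 88 by 58 mm. Its rim is 5 mm wide and rises 5 mm above the inner floor; the floor is 4 mm above the bench. This point is the centre of the inner floor.
- motor: Bystander: a small dark drone motor standing on the bench beside the pile, 32 mm across, 35 mm high with its shaft; origin at the centre of its underside.
- jar: Bystander: a small whitish screw jar with a white cap standing on the bench beside the pile, 32 mm across, 40 mm high; origin at the centre of its underside.

How it is judged:
By the outcome, as a careful person would: the job done as asked, in the order asked, and still so for the second after the job is handed in, with the robot touching nothing.
It also fails if it takes over 120 s, if anything falls off the work surface, if the arm or the gripper's body presses on something with over 40 N, if the wrist force passes 120 N, or if a joint passes its speed limit or range.

## Working session

There is one attempt and no reset: what is moved stays moved. The work goes in short steps, Python scripts to look and compute and a tool call to move; the robot and the scene stay as the last step left them, time stands still between calls to the robot, and variables do not carry over. Pictures are saved under pics/ and viewed, at most 14 in all, crops included, and the job is handed in when it is done.

Besides the shell and the picture viewer there is one more tool, called as name([rows], argument=value, ...), one row to a line, values as JSON. move_arm: Moves the arm, as the interface text tells. Its arguments: {"type":"object","properties":{"offset":{"type":"array","items":{"type":"array","items":{"type":"number"}}},"turn":{"type":"array","items":{"type":"number"}},"grip":{"type":"number"},"newtons":{"type":"number"}},"required":["offset","turn"]}

```bash
mkdir -p pics; ls
python3 - <<'E'
from plant import *
import cv2,json,numpy as np
for n in("scene","side"):
    c=capture(n);cv2.imwrite(f"pics/{n}0.png",c["img"])
    print(n,c["fx"],c["fy"],c["cx"],c["cy"],np.round(c["pose"],4).tolist())
s=get_state();print(s["time"],s["ee_pos"],s["tcp_rot"])
E
```

```text
pics
scene 477.0894869954908 477.0894869954908 252.61103384733067 194.49502668297293 [[0.3346, 0.639, -0.6926, 1.272], [0.9421, -0.2433, 0.2306, -0.2684], [-0.0212, -0.7297, -0.6834, 0.8497], [0.0, 0.0, 0.0, 1.0]]
side 393.8515875518284 393.8515875518284 256.80862649561874 195.74268427509867 [[0.9972, -0.0442, 0.0599, 0.4501], [-0.0742, -0.5172, 0.8527, -0.807], [-0.0067, -0.8547, -0.519, 0.5575], [0.0, 0.0, 0.0, 1.0]]
0.1 [0.24323793 0.60225765 0.24941603] [-1.12553600e-04  1.90746479e-01  9.81638996e-01 -8.05898120e-04]
```

View pics/scene0.png

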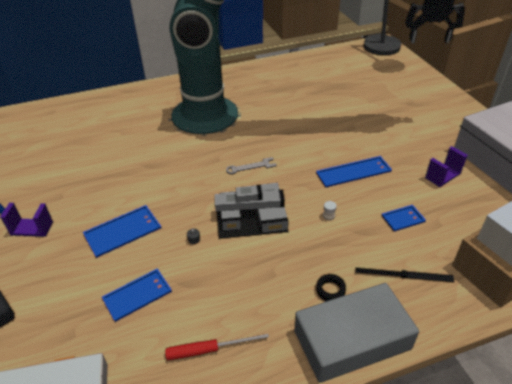

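View pics/side0.png

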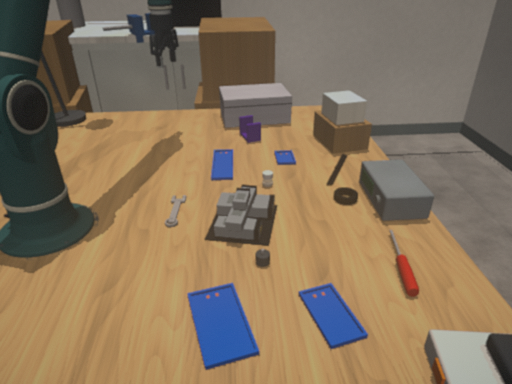

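The scene view has the pile at about (252,210), the motor at (193,236) and the jar at (329,210). The cradles are at (122,230) wide, (137,294) mid, (354,171) long and (403,217) small. Next I'll measure the cradles by colour and enlarge the pile.

```bash
cat > h.py <<'E'
from plant import *
import cv2,numpy as np
from scipy.spatial.transform import Rotation as R
def ray(c,P,uv,z):
    "pixels -> world points on the plane z"
    uv=np.atleast_2d(np.asarray(uv,float))
    d=np.c_[(uv[:,0]-c["cx"])/c["fx"],(uv[:,1]-c["cy"])/c["fy"],np.ones(len(uv))]@P[:3,:3].T
    return P[:3,3]+d*((z-P[2,3])/d[:,2])[:,None]
def rect(xy):
    (x,y),(w,h),a=cv2.minAreaRect((np.asarray(xy)[:,:2]*1000).astype(np.float32))
    if h>w:w,h,a=h,w,a+90
    return np.round([x,y,w,h,(a+90)%180-90],1)
def tool():
    s=get_state();w,x,y,z=s["tcp_rot"];T=np.eye(4);T[:3,:3]=R.from_quat([x,y,z,w]).as_matrix();T[:3,3]=s["ee_pos"];return T
def blue(img):
    h=cv2.cvtColor(img,cv2.COLOR_BGR2HSV);return cv2.inRange(h,(105,150,90),(125,255,255))
def wrist():
    T=tool();c=capture("wrist");return c,T@c["hand_eye"]
def goto(x,y,z,ax):
    "shift (cm) and turn to put the tool at x,y,z (mm) with closing axis at world angle ax (deg)"
    T=tool();d=T[:3,:3].T@(np.array([x,y,z])/1000-T[:3,3])*100
    a=np.degrees(np.arctan2(T[1,1],T[0,1]));t=(a-ax+90)%180-90   # tool z down: + turn = clockwise
    print("offset cm",d.round(2),"turn",round(np.radians(t),3),"or",round(np.radians(t-np.sign(t)*180),2),"j7",get_state()["joint_positions"][6])
E
python3 - <<'E'
from h import *
for n in("scene","side"):
    c=capture(n);m=blue(c["img"])
    if n=="scene": cv2.imwrite("pics/pile.png",cv2.resize(c["img"][165:245,180:300],None,fx=6,fy=6,interpolation=cv2.INTER_CUBIC))
    for k in cv2.findContours(m,cv2.RETR_EXTERNAL,cv2.CHAIN_APPROX_NONE)[0]:
        if cv2.contourArea(k)>150:
            r=rect(ray(c,c["pose"],k[:,0],.009))
            if r[0]>0 and r[2]<250:print(n,k[:,0].mean(0).round(),r)
print("mot/jar",ray(c:=capture("scene"),c["pose"],[[193,241],[329,217]],0).round(3))
E
```

```text
scene [136. 294.] [ 622.2 -318.3  127.    69.4  -75.4]
scene [121. 230.] [ 424.  -320.8  161.6   88.8  -76.1]
scene [403. 218.] [626.5 330.4  86.4  56.4 -89.9]
scene [353. 171.] [428.3 301.9 192.9  62.7  88.4]
side [334. 312.] [ 616.2 -320.8  129.1   68.5  -75.2]
side [221. 325.] [ 417.6 -324.7  165.5   87.6  -75.8]
side [223. 164.] [420.9 299.4 174.6  54.1  89. ]
mot/jar [[ 0.512 -0.168  0.   ]
 [ 0.555  0.168  0.   ]]
```

View pics/pile.png

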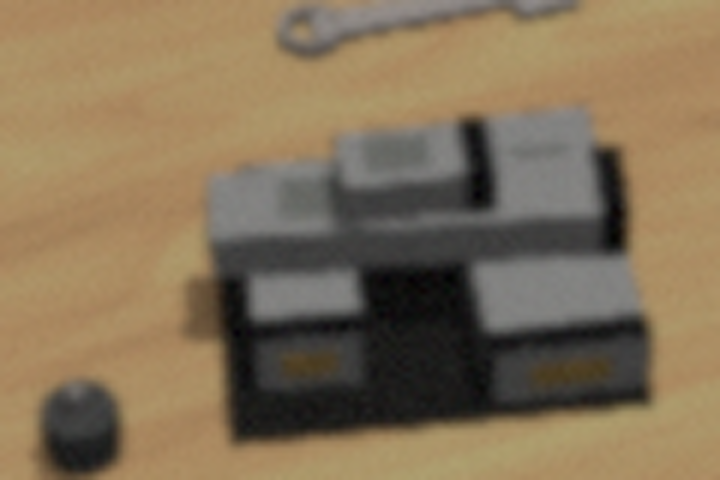

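The top face of the small pack is centred near pixel (249,191) in the scene view. Its long axis lies roughly along world y. I'll go above the pile.

Run:
```python
from h import *
c=capture("scene");p=ray(c,c["pose"],[[249.2,190.8],[236,196],[262,194]],.076).round(4);print(p)
print(tool().round(3)); print(c:=capture("wrist")["hand_eye"].round(3))
goto(p[0,0]*1000,p[0,1]*1000,250,0)
```

```text
[[ 0.4727 -0.0106  0.076 ]
 [ 0.4787 -0.0458  0.076 ]
 [ 0.4941  0.0141  0.076 ]]
[[-0.927  0.375 -0.     0.243]
 [ 0.375  0.927 -0.001  0.603]
 [-0.    -0.001 -1.     0.25 ]
 [ 0.     0.     0.     1.   ]]
[[ 0.001 -0.963 -0.27   0.068]
 [ 1.     0.     0.002  0.   ]
 [-0.002 -0.27   0.963 -0.123]
 [ 0.     0.     0.     1.   ]]
offset cm [-4.423e+01 -4.827e+01  3.000e-02] turn 1.187 or -1.95 j7 -0.05628771365150066
```

move_arm([
  [-2.8,-3,0],
  [-5.6,-6,0],
  [-8.4,-9.1,0],
  [-11.2,-12.2,0],
  [-14,-15.2,0],
], turn=[0,0,0,0,0])

```text
time: 0.77
ee_pos: [0.3166, 0.4074, 0.2503]
tcp_rot: [0.0, 0.191, 0.982, 0.0]
contact_force: [1.4, -0.1, -0.1]
grip_width: 0.0854
grip_force: 0.0
```

move_arm([
  [-2.8,-3,0],
  [-5.6,-6,0],
  [-8.4,-9.1,0],
  [-11.2,-12.2,0],
  [-14,-15.2,0],
], turn=[0,0,0,0,0])

```text
time: 1.18
ee_pos: [0.3895, 0.214, 0.2506]
tcp_rot: [0.0, 0.191, 0.982, 0.0]
contact_force: [-0.2, 0.0, -0.8]
grip_width: 0.0855
grip_force: 0.0
```

move_arm([
  [-2.8,-3,0],
  [-5.6,-6,0],
  [-8.4,-9.1,0],
  [-11.2,-12.2,0],
  [-14,-15.2,0],
], turn=[0.12,0.24,0.36,0.48,0.6])

```text
time: 1.6
ee_pos: [0.4624, 0.0205, 0.2508]
tcp_rot: [0.0, 0.475, 0.88, 0.001]
contact_force: [0.8, -0.2, 0.1]
grip_width: 0.0853
grip_force: 0.0
```

```bash
python3 -c "
from h import *
goto(473,-11,250,0);print(tool().round(3)[:3,3],get_state()['time'])"
```

```text
offset cm [-3.22 -0.84  0.08] turn 0.581 or -2.56 j7 0.5401003586742325
[0.462 0.021 0.251] 1.6
```

move_arm([
  [-1,-0.2,0],
  [-2,-0.5,0],
  [-3.2,-0.8,0],
  [-3.2,-0.8,0],
  [-3.2,-0.8,0],
], turn=[0.12,0.24,0.36,0.48,0.58])

```text
time: 2.02
ee_pos: [0.4734, -0.0094, 0.2505]
tcp_rot: [0.0, 0.707, 0.707, 0.0]
contact_force: [0.1, 1.0, 0.3]
grip_width: 0.0855
grip_force: 0.0
```

Run:
```python
from h import *
c,P=wrist();np.savez("w1.npz",P=P,**{k:c[k] for k in("fx","fy","cx","cy")})
cv2.imwrite("pics/w1.png",cv2.resize(c["img"],(800,600),interpolation=cv2.INTER_CUBIC))
print(tool().round(3))
```

```text
[[ 0.004  1.     0.     0.473]
 [ 1.    -0.004  0.    -0.009]
 [ 0.     0.    -1.     0.25 ]
 [ 0.     0.     0.     1.   ]]
```

View pics/w1.png

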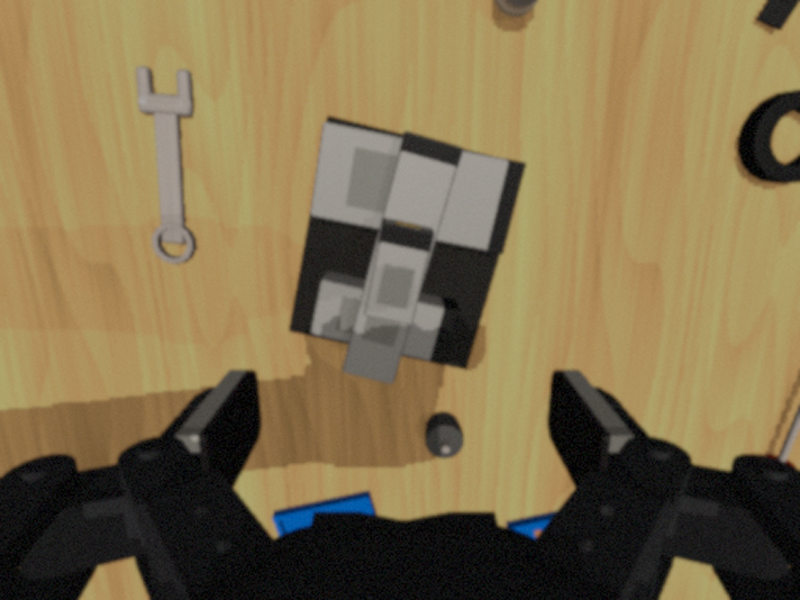

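The wrist view has image right as world +x and up as +y. The small pack's top spans about (384,222),(434,230),(413,320),(366,312), and the long pack runs from (433,141) to (370,377). The wide pack is at (330,120)-(524,163)-(505,250)-(312,215).

Run:
```python
from h import *
w=np.load("w1.npz");f=.64
for n,q,z in(("small",[[384,222],[434,230],[413,320],[366,312]],.076),("long",[[405,133],[462,150],[394,382],[345,372]],.054),("wide",[[330,120],[524,163],[505,250],[312,215]],.03)):
    r=ray(w,w["P"],np.array(q)*f,z);print(n,r[:,:2].mean(0).round(4),rect(r))
r=ray(w,w["P"],np.array([[445,440],[515,8]])*f,.035);print(r.round(3))
```

```text
small [ 0.4716 -0.0101] [471.6 -10.   60.6  31.   78.1]
long [ 0.4717 -0.0117] [472.  -11.9 168.3  37.5  75.2]
wide [0.4849 0.0389] [484.5  39.9 139.5  64.8 -10.3]
[[ 0.507 -0.156  0.035]
 [ 0.544  0.149  0.035]]
```

```bash
python3 -c "
from h import *
goto(472,-10,81,-12.5)"
```

```text
offset cm [-0.1  -0.13 16.94] turn 0.215 or -2.93 j7 0.04900805389006307
```

move_arm([
  [0,0,3],
  [-0.1,-0.1,6],
  [-0.1,-0.1,9],
  [-0.1,-0.1,12],
  [-0.1,-0.1,14],
], turn=[0.1,0.21,0.21,0.21,0.21], grip=75)

```text
time: 2.48
ee_pos: [0.471, -0.0092, 0.1081]
tcp_rot: [-0.001, 0.774, 0.633, -0.001]
contact_force: [0.8, 1.6, -0.4]
grip_width: 0.0642
grip_force: 0.0
```

```bash
python3 -c "
from h import *
goto(472,-10,81,-12.5)
c,P=wrist();np.savez('w2.npz',P=P,**{k:c[k] for k in('fx','fy','cx','cy')})
cv2.imwrite('pics/w2.png',c['img'])"
```

```text
offset cm [-0.06  0.12  2.71] turn 0.018 or -3.12 j7 0.03133638410233494
```

View pics/w2.png

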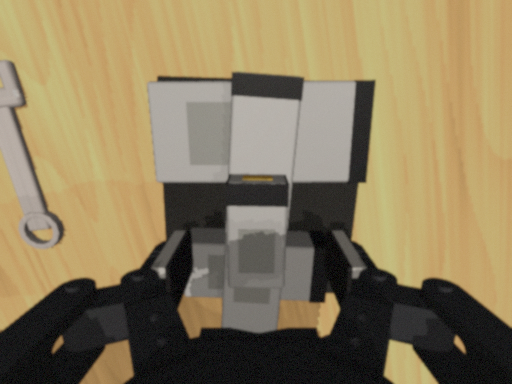

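The small pack (227–287 px) is centred between the fingers and square to them. I'll descend and grip it.

move_arm([
  [0,0.1,1],
  [0,0.1,2],
  [0,0.1,2.7],
  [0,0.1,2.7],
], turn=[0.02,0.02,0.02,0.02])

```text
time: 2.87
ee_pos: [0.473, -0.0096, 0.0828]
tcp_rot: [-0.0, 0.781, 0.624, -0.0]
contact_force: [-0.2, 0.9, -0.4]
grip_width: 0.0638
grip_force: 0.0
```

move_arm([
  [0,0,0],
  [0,0,0],
  [0,0,0],
  [0,0,0],
  [0,0,0],
], turn=[0,0,0,0,0], grip=10, newtons=35)

```text
time: 3.28
ee_pos: [0.4737, -0.0096, 0.0841]
tcp_rot: [0.0, 0.781, 0.624, 0.001]
contact_force: [-1.4, -0.1, 6.5]
grip_width: 0.0308
grip_force: 35.6
```

```bash
python3 -c "
from h import *
s=get_state();print(s['ee_pos'],s['grip_width'],s['grip_force'])
goto(625,330,250,0)"
```

```text
[ 0.4737391  -0.00962049  0.08413752] 0.030822799670740735 35.56760787963867
offset cm [ 36.48   7.26 -16.55] turn -0.223 or 2.92 j7 0.046700311782287514
```

move_arm([
  [0,0,-1],
  [0,0,-3],
  [0,0,-6],
  [0,0,-9.5],
  [0,0,-13],
], turn=[0,0,0,0,0])

```text
time: 3.7
ee_pos: [0.4723, -0.01, 0.2148]
tcp_rot: [-0.0, 0.782, 0.624, -0.001]
contact_force: [0.9, 0.2, -1.2]
grip_width: 0.0312
grip_force: 35.0
```

Run:
```python
from h import *
goto(625,330,216,0)
c=capture("side");a=c["img"][130:250,170:310];c=capture("scene");b=c["img"][150:250,190:310]
cv2.imwrite("pics/l1.png",np.hstack([cv2.resize(x,(400,400),interpolation=cv2.INTER_CUBIC) for x in(a,b)]))
```

```text
offset cm [36.54  7.34 -0.16] turn -0.224 or 2.92 j7 -0.11856462665299927
```

View pics/l1.png

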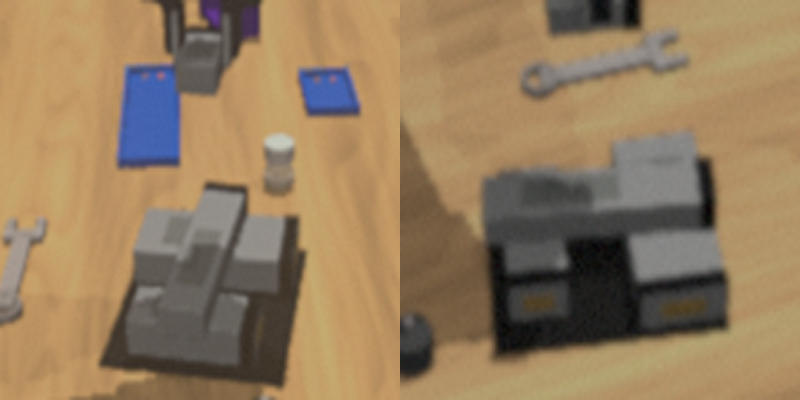

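The small pack is held and the rest of the pile hasn't moved. I'll move toward the small cradle and stop short of it for a look.

move_arm([
  [3.5,1.4,0],
  [7,2.8,0],
  [10.5,4.2,0],
  [14,5.6,0],
  [17,7.3,0],
], turn=[-0.05,-0.1,-0.15,-0.2,-0.22])

```text
time: 4.22
ee_pos: [0.5818, 0.1428, 0.2129]
tcp_rot: [-0.001, 0.707, 0.707, -0.0]
contact_force: [0.8, 0.8, -0.7]
grip_width: 0.0309
grip_force: 35.0
```

Run:
```python
from h import *
goto(625,270,216,0)
```

```text
offset cm [12.71  4.33 -0.31] turn 0.001 or -3.14 j7 -0.10679206052255451
```

move_arm([
  [3,1,0],
  [6,2,0],
  [9,3,0],
  [12.5,4.3,0],
  [12.5,4.3,0],
], turn=[0,0,0,0,0])

```text
time: 4.63
ee_pos: [0.6248, 0.2742, 0.2119]
tcp_rot: [-0.002, 0.705, 0.709, 0.001]
contact_force: [-0.9, 2.6, -1.1]
grip_width: 0.0309
grip_force: 35.1
```

```bash
cat >> h.py <<'E'
def cradles(save=None):
    c,P=wrist();m=cv2.medianBlur(blue(c["img"]),5)
    for k in cv2.findContours(m,cv2.RETR_EXTERNAL,cv2.CHAIN_APPROX_NONE)[0]:
        if cv2.contourArea(k)>800: print("cradle px",cv2.boundingRect(k),rect(ray(c,P,k[:,0],.009)))
    if save: cv2.imwrite(save,c["img"])
E
python3 -c "
from h import *
cradles('pics/c1.png')"
```

```text
(no output)
```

View pics/c1.png

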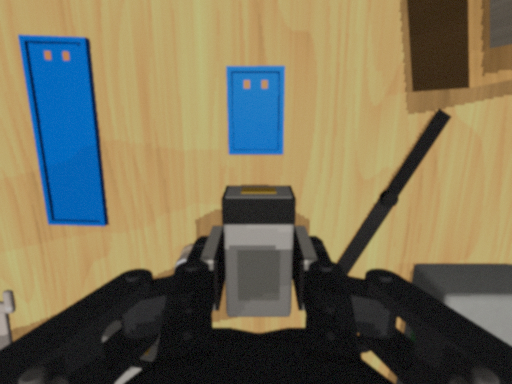

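Both cradles are in view: small at (256,111) and long at (66,130). The hue threshold just missed them, so I'll widen it.

```bash
sed -i 's/(105,150,90),(125/(95,150,70),(130/' h.py; python3 -c "
from h import *
cradles();goto(625,330,212,0)"
```

```text
cradle px (228, 62, 56, 87) [622.1 333.6  84.4  55.6 -89.7]
cradle px (19, 31, 88, 191) [424.9 305.4 193.   65.   88.6]
offset cm [ 6.34  0.06 -0.01] turn 0.0 or -3.14 j7 -0.26247028554176477
```

```bash
python3 -c "
from h import *
T=tool();c=capture('wrist')
q=[[224,195],[294,195],[292,316],[224,316]]
for z in(-.012,-.008,-.004):
  P=np.array(c['hand_eye']);d=ray(c,np.diag([1,1,-1,1.])@P,q,z);print(rect(d))
goto(623,333,60,0.3);print(T[:3,3])"
```

```text
[-4.9  0.7 64.6 34.7  0. ]
[-2.7  0.7 62.7 33.7  0. ]
[-0.6  0.7 60.7 32.7  0. ]
offset cm [ 6.88 -0.16 15.21] turn -0.008 or 3.13 j7 -0.2624034906479532
[0.62440559 0.26662253 0.21191441]
```

move_arm([
  [2.5,-0.1,0],
  [5,-0.2,2],
  [7,-0.2,5],
  [7,-0.2,9],
  [7,-0.2,13],
], turn=[0,0,0,0,0])

```text
time: 5.2
ee_pos: [0.6235, 0.3353, 0.0831]
tcp_rot: [0.0, 0.708, 0.706, 0.001]
contact_force: [0.5, -0.4, -2.4]
grip_width: 0.031
grip_force: 35.2
```

```bash
python3 -c "
from h import *
goto(623,334.5,34,0.3);cradles('pics/c2.png')"
```

```text
offset cm [-0.09 -0.06  4.91] turn -0.007 or 3.13 j7 -0.31428232138732143
cradle px (0, 173, 33, 178) [452.7 287.  142.8  23.4  77.4]
cradle px (210, 144, 89, 81) [622.1 350.7  56.4  54.    0.7]
```

View pics/c2.png

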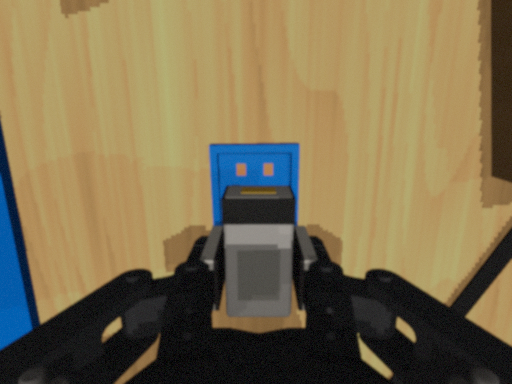

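The pack is lined up in the small cradle, whose rim shows at (210–299, 144). I'll lower it until it touches.

move_arm([
  [0,-0.05,1.5],
  [0,-0.05,3],
  [0,-0.05,4],
  [0,-0.05,4.5],
  [0,-0.05,4.5],
], turn=[0,0,0,0,0])

```text
time: 5.67
ee_pos: [0.6233, 0.3345, 0.0385]
tcp_rot: [0.0, 0.708, 0.706, 0.0]
contact_force: [-1.4, -0.2, -0.9]
grip_width: 0.0309
grip_force: 35.3
```

move_arm([
  [0,0,0.1],
  [0,0,0.2],
  [0,0,0.3],
  [0,0,0.4],
  [0,0,0.4],
], turn=[0,0,0,0,0])

```text
time: 6.08
ee_pos: [0.6231, 0.335, 0.0345]
tcp_rot: [0.0, 0.708, 0.706, 0.0]
contact_force: [-0.8, 0.6, -1.0]
grip_width: 0.0312
grip_force: 35.3
```

move_arm([
  [0,0,0.1],
  [0,0,0.1],
  [0,0,0.2],
  [0,0,0.2],
], turn=[0,0,0,0])

```text
time: 6.42
ee_pos: [0.6229, 0.3348, 0.0321]
tcp_rot: [-0.0, 0.708, 0.706, -0.0]
contact_force: [0.3, 0.0, -0.9]
grip_width: 0.0309
grip_force: 35.3
```

move_arm([
  [0,0,0.1],
  [0,0,0.1],
  [0,0,0.1],
], turn=[0,0,0])

```text
time: 6.67
ee_pos: [0.6231, 0.3349, 0.0313]
tcp_rot: [0.0, 0.708, 0.706, 0.0]
contact_force: [0.1, 0.4, -0.4]
grip_width: 0.0307
grip_force: 35.4
```

move_arm([
  [0,0,0.1],
  [0,0,0.1],
  [0,0,0.1],
], turn=[0,0,0])

```text
time: 6.92
ee_pos: [0.6231, 0.3348, 0.0312]
tcp_rot: [-0.0, 0.708, 0.706, 0.0]
contact_force: [-2.2, -1.5, 6.1]
grip_width: 0.0309
grip_force: 36.0
```

move_arm([
  [0,0,0],
  [0,0,0],
  [0,0,0],
  [0,0,-0.5],
  [0,0,-2],
], turn=[0,0,0,0,0], grip=65)

```text
time: 7.33
ee_pos: [0.6214, 0.334, 0.0484]
tcp_rot: [-0.001, 0.708, 0.706, -0.002]
contact_force: [-1.4, 0.0, -0.1]
grip_width: 0.0553
grip_force: 0.0
```

move_arm([
  [0,0,-3],
  [0,0,-7],
  [0,0,-11],
  [0,0,-15],
  [0,0,-19],
], turn=[0,0,0,0,0])

```text
time: 7.75
ee_pos: [0.623, 0.3345, 0.2439]
tcp_rot: [0.0, 0.708, 0.706, 0.001]
contact_force: [-0.3, 1.2, 0.4]
grip_width: 0.0556
grip_force: 0.0
```

Run:
```python
from h import *
c,P=wrist();cv2.imwrite("pics/p1.png",c["img"])
goto(472,-12,250,-14.5)
```

```text
offset cm [-34.87 -15.38  -0.11] turn 0.25 or -2.89 j7 -0.36464042734344204
```

View pics/p1.png

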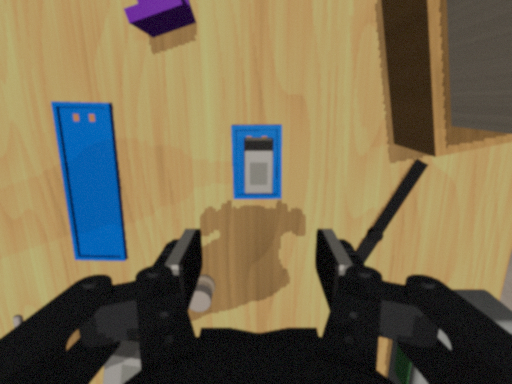

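The small pack is in its cradle: pack at (245–273, 137–194), rim at (232–281, 125–199). I'll check the fit in numbers and measure the long cradle from this same view.

Run:
```python
from h import *
c,P=wrist()
print(rect(ray(c,P,[[244.5,137],[272.5,137],[273,194],[245,194]],.026)));cradles()
```

```text
[631.9 334.5  66.7  33.   89.7]
cradle px (227, 128, 48, 71) [622.4 334.1  85.1  55.5 -89.7]
cradle px (50, 106, 72, 155) [424.9 305.6 192.5  64.6  88.5]
```

move_arm([
  [-3.4,-1.5,0],
  [-6.9,-3,0],
  [-10.4,-4.6,0],
  [-14,-6.1,0],
  [-17.5,-7.7,0],
], turn=[0,0,0,0,0])

```text
time: 8.32
ee_pos: [0.5439, 0.1582, 0.2396]
tcp_rot: [-0.0, 0.708, 0.706, -0.001]
contact_force: [0.8, -0.0, -0.1]
grip_width: 0.0559
grip_force: 0.0
```

move_arm([
  [-3.4,-1.5,0],
  [-6.9,-3,0],
  [-10.4,-4.6,0],
  [-14,-6.1,0],
  [-17.4,-7.7,0],
], turn=[0.05,0.1,0.15,0.2,0.25])

```text
time: 8.73
ee_pos: [0.4663, -0.0155, 0.2399]
tcp_rot: [-0.0, 0.792, 0.611, -0.0]
contact_force: [0.4, -0.6, -0.0]
grip_width: 0.0552
grip_force: 0.0
```

Run:
```python
from h import *
c,P=wrist();np.savez("w3.npz",P=P,**{k:c[k] for k in("fx","fy","cx","cy")})
cv2.imwrite("pics/w3.png",cv2.resize(c["img"],(800,600),interpolation=cv2.INTER_CUBIC))
goto(472,-12,57,-14.5)
```

```text
offset cm [ 1.3   0.67 18.27] turn -0.014 or 3.13 j7 -0.1652890146760072
```

View pics/w3.png

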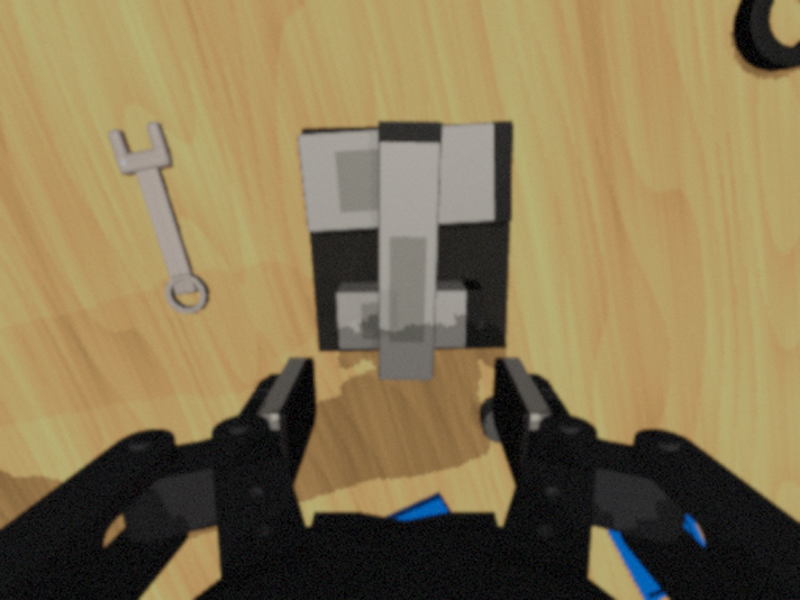

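Run:
```python
from h import *
w=np.load("w3.npz");f=.64
for n,q,z in(("long",[[378,122],[441,122],[434,380],[380,380]],.054),("wide",[[301,133],[512,122],[511,220],[308,232]],.03),("mid",[[336,291],[467,288],[467,348],[340,350]],.03)):
    r=ray(w,w["P"],np.array(q)*f,z);print(n,r[:,:2].mean(0).round(4),rect(r))
goto(472,-12,57,-14.5)
```

```text
long [ 0.4709 -0.0118] [471.  -11.8 170.   37.9  75. ]
wide [0.4836 0.0377] [483.   37.5 139.5  64.8 -11.8]
mid [ 0.455 -0.058] [455.  -58.2  93.7  45.7 -13.3]
offset cm [ 1.3   0.67 18.27] turn -0.014 or 3.13 j7 -0.1652890146760072
```

The long pack's top spans (378,122)–(434,380). Its centre is (471,-12) and its yaw is 75°. I'll descend and grip it.

move_arm([
  [0.5,0.3,3.5],
  [1.3,0.6,7],
  [1.3,0.6,11],
  [1.3,0.6,14],
  [1.3,0.6,16],
], turn=[-0.01,-0.01,-0.01,-0.01,-0.01])

```text
time: 9.2
ee_pos: [0.4747, -0.0024, 0.0771]
tcp_rot: [-0.001, 0.787, 0.616, -0.002]
contact_force: [0.5, -0.4, 0.8]
grip_width: 0.0555
grip_force: 0.0
```

```bash
python3 -c "
from h import *
goto(471,-12,57,-15)"
```

```text
offset cm [-1.02 -0.12  2.01] turn 0.019 or -3.12 j7 0.04382618641426374
```

move_arm([
  [-0.5,-0.1,0.5],
  [-1,-0.1,1],
  [-1,-0.1,1.5],
  [-1,-0.1,2],
  [-1,-0.1,2],
], turn=[0.02,0.02,0.02,0.02,0.02])

```text
time: 9.62
ee_pos: [0.474, -0.012, 0.0606]
tcp_rot: [0.0, 0.794, 0.608, 0.001]
contact_force: [-1.3, -0.2, 0.7]
grip_width: 0.0552
grip_force: 0.0
```

move_arm([
  [0,0,0],
  [0,0,0],
  [0,0,0],
  [0,0,0],
  [0,0,0],
], turn=[0,0,0,0,0], grip=15, newtons=50)

```text
time: 10.03
ee_pos: [0.4738, -0.0117, 0.0611]
tcp_rot: [-0.0, 0.794, 0.608, 0.001]
contact_force: [-2.2, 0.6, 6.3]
grip_width: 0.0367
grip_force: 50.7
```

move_arm([
  [0,0,-0.5],
  [0,0,-2],
  [0,0,-5],
  [0,0,-8],
  [0,0,-11],
], turn=[0,0,0,0,0])

```text
time: 10.45
ee_pos: [0.4731, -0.0122, 0.1715]
tcp_rot: [-0.0, 0.794, 0.608, -0.001]
contact_force: [0.9, -0.3, -3.8]
grip_width: 0.0366
grip_force: 51.1
```

```bash
python3 -c "
from h import *
goto(425,305,167,-1.5)"
```

```text
offset cm [ 29.38 -12.9    0.43] turn -0.237 or 2.9 j7 -0.07854103520872839
```

move_arm([
  [3.6,-1.6,0],
  [7.2,-3.2,0],
  [10.8,-4.7,0],
  [14.5,-6.4,0],
  [18,-7.9,0],
], turn=[-0.05,-0.1,-0.15,-0.2,-0.24])

```text
time: 10.87
ee_pos: [0.4432, 0.1844, 0.1708]
tcp_rot: [-0.0, 0.714, 0.7, 0.001]
contact_force: [0.6, -0.1, -3.2]
grip_width: 0.0369
grip_force: 51.2
```

```bash
python3 -c "
from h import *
cradles();goto(425,305,167,-1.5);cradles()"
```

```text
cradle px (430, 0, 71, 54) [6.210e+02 3.096e+02 5.850e+01 4.070e+01 4.000e-01]
cradle px (192, 0, 76, 152) [421.6 271.1 124.2  62.   88.4]
offset cm [11.17 -1.79  0.43] turn 0.017 or -3.12 j7 -0.3078364291296009
cradle px (431, 0, 70, 68) [6.208e+02 3.153e+02 5.860e+01 5.170e+01 5.000e-01]
cradle px (196, 0, 75, 162) [421.8 275.7 134.2  62.   88.6]
```

move_arm([
  [3,-0.6,0],
  [6,-1.2,0],
  [9,-1.8,0],
  [11.2,-1.8,2],
  [11.2,-1.8,4],
], turn=[0.02,0.02,0.02,0.02,0.02])

```text
time: 11.38
ee_pos: [0.4288, 0.301, 0.1311]
tcp_rot: [-0.001, 0.72, 0.694, 0.003]
contact_force: [-0.4, 0.4, -3.0]
grip_width: 0.0369
grip_force: 51.2
```

move_arm([
  [0,0,1.5],
  [0,0,3],
  [0,0,4],
  [0,0,4],
  [0,0,4],
], turn=[0,0,0,0,0])

```text
time: 11.8
ee_pos: [0.4288, 0.2942, 0.0902]
tcp_rot: [0.0, 0.722, 0.691, -0.0]
contact_force: [0.2, -0.1, -2.8]
grip_width: 0.0368
grip_force: 51.1
```

```bash
python3 -c "
from h import *
goto(424,304.5,31,-1.5);cradles('pics/c3.png')"
```

```text
offset cm [ 1.02 -0.53  5.92] turn -0.018 or 3.12 j7 -0.46078543281407985
cradle px (494, 95, 18, 105) [592.4 324.1  69.7  11.5 -80.1]
cradle px (192, 33, 103, 194) [423.3 340.3 124.   62.   88.5]
```

View pics/c3.png

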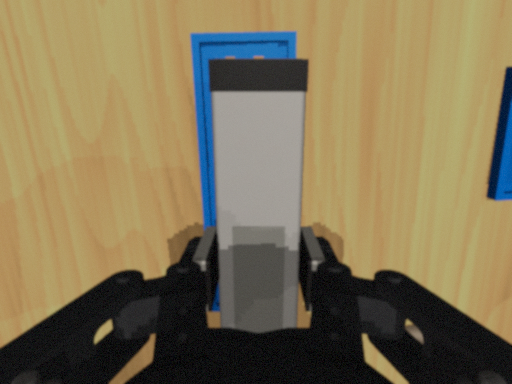

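The cradle's far rim is at row 33, and the held pack spans (210,60)–(298,329). I'll compute where the pack sits in the tool frame.

```bash
python3 -c "
from h import *
c=capture('wrist');P=np.diag([1,1,-1,1.])@c['hand_eye']
for z in(-.003,-.007): print(rect(ray(c,P,[[210,60],[308,60],[298,329],[219,330]],z)))
goto(422.5,304.4,40,-1.5);print(tool()[:3,3])"
```

```text
[ 22.7   0.8 121.5  38.2  -0. ]
[ 21.3   0.8 125.4  39.4  -0. ]
offset cm [ 0.92 -0.75  5.12] turn -0.017 or 3.12 j7 -0.4607007989011436
[0.42947737 0.29478982 0.09118685]
```

move_arm([
  [0.5,-0.4,1],
  [1.1,-0.7,2],
  [1.1,-0.7,3.5],
  [1.1,-0.7,4.7],
  [1.1,-0.7,5.2],
], turn=[-0.02,-0.02,-0.02,-0.02,-0.02])

```text
time: 12.32
ee_pos: [0.4209, 0.3058, 0.0362]
tcp_rot: [-0.0, 0.715, 0.699, -0.001]
contact_force: [0.1, -0.3, -3.3]
grip_width: 0.0368
grip_force: 51.1
```

```bash
python3 -c "
from h import *
goto(422.5,306,34,-1.5);cradles()"
```

```text
offset cm [0.03 0.16 0.22] turn 0.004 or -3.14 j7 -0.4277676169149079
cradle px (191, 35, 142, 202) [423.8 354.2  96.4  62.7  88.5]
```

move_arm([
  [0,0.15,0.1],
  [0,0.15,0.2],
  [0,0.15,0.2],
], turn=[0,0,0])

```text
time: 12.62
ee_pos: [0.4243, 0.306, 0.0366]
tcp_rot: [0.0, 0.715, 0.699, 0.0]
contact_force: [-0.4, 0.6, -2.9]
grip_width: 0.0366
grip_force: 51.2
```

move_arm([
  [0,0,0.1],
  [0,0,0.1],
  [0,0,0.1],
], turn=[0,0,0])

```text
time: 12.87
ee_pos: [0.4239, 0.306, 0.0356]
tcp_rot: [-0.0, 0.715, 0.699, 0.0]
contact_force: [-0.3, -0.0, -3.5]
grip_width: 0.0367
grip_force: 51.2
```

move_arm([
  [0,0,0.1],
  [0,0,0.1],
  [0,0,0.1],
], turn=[0,0,0])

```text
time: 13.12
ee_pos: [0.4237, 0.3059, 0.0343]
tcp_rot: [-0.0, 0.715, 0.699, 0.0]
contact_force: [-0.3, 0.1, -3.4]
grip_width: 0.0367
grip_force: 51.2
```

move_arm([
  [0,0,0.1],
  [0,0,0.1],
  [0,0,0.1],
], turn=[0,0,0])

```text
time: 13.37
ee_pos: [0.4237, 0.3059, 0.0332]
tcp_rot: [0.0, 0.715, 0.699, -0.0]
contact_force: [-0.8, 0.1, -3.2]
grip_width: 0.0364
grip_force: 51.2
```

move_arm([
  [0,0,0.1],
  [0,0,0.1],
  [0,0,0.1],
], turn=[0,0,0])

```text
time: 13.62
ee_pos: [0.4238, 0.3059, 0.0323]
tcp_rot: [0.0, 0.715, 0.699, 0.0]
contact_force: [-0.6, 0.2, -2.2]
grip_width: 0.0369
grip_force: 51.2
```

move_arm([
  [0,0,0.1],
  [0,0,0.1],
  [0,0,0.1],
], turn=[0,0,0])

```text
time: 13.87
ee_pos: [0.4238, 0.306, 0.0322]
tcp_rot: [-0.0, 0.715, 0.699, 0.0]
contact_force: [-2.5, -1.7, 7.3]
grip_width: 0.0366
grip_force: 52.4
```

move_arm([
  [0,0,0],
  [0,0,0],
  [0,0,0],
  [0,0,-0.5],
  [0,0,-2],
], turn=[0,0,0,0,0], grip=65)

```text
time: 14.28
ee_pos: [0.4227, 0.3051, 0.0502]
tcp_rot: [-0.0, 0.715, 0.699, -0.002]
contact_force: [1.2, -0.0, 0.2]
grip_width: 0.0554
grip_force: 0.0
```

move_arm([
  [0,0,-3],
  [0,0,-7],
  [0,0,-11],
  [0,0,-15],
  [0,0,-19],
], turn=[0,0,0,0,0])

```text
time: 14.7
ee_pos: [0.4235, 0.3055, 0.2435]
tcp_rot: [0.0, 0.715, 0.699, 0.0]
contact_force: [0.6, 1.1, -0.1]
grip_width: 0.0555
grip_force: 0.0
```

```bash
python3 -c "
from h import *
goto(484,0,250,78.5);c=capture('side');x=c['img'][130:250,170:310];y=capture('wrist')['img']
cv2.imwrite('pics/p2.png',np.hstack([cv2.resize(x,(350,300),interpolation=cv2.INTER_CUBIC),cv2.resize(y,(400,300))]))"
```

```text
offset cm [-30.39   6.77  -0.64] turn -1.394 or 1.75 j7 -0.5817307756562733
```

View pics/p2.png

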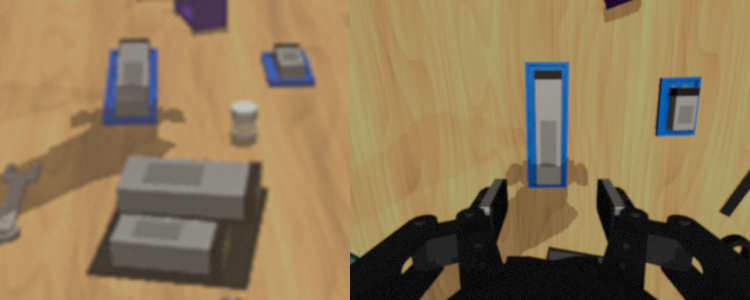

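Both packs sit inside their rims, and the wide and mid packs are undisturbed on the mat. I'll move back over the wide pack while turning the gripper.

move_arm([
  [-3.8,1,0],
  [-7.6,2,0],
  [-11.4,3,0],
  [-15.2,4,0],
  [-19,5,0],
], turn=[0.12,0.24,0.36,0.48,0.6], grip=100)

```text
time: 15.22
ee_pos: [0.4691, 0.113, 0.2411]
tcp_rot: [-0.0, 0.891, 0.454, -0.0]
contact_force: [0.1, -0.2, 0.3]
grip_width: 0.0854
grip_force: 0.0
```

move_arm([
  [0,0,0],
  [0,0,0],
  [0,0,0],
  [0,0,0],
  [0,0,0],
], turn=[0.12,0.24,0.36,0.48,0.6])

```text
time: 15.63
ee_pos: [0.469, 0.1145, 0.2409]
tcp_rot: [0.0, 0.985, 0.17, -0.0]
contact_force: [0.9, -0.2, -0.2]
grip_width: 0.0853
grip_force: 0.0
```

move_arm([
  [0,0,0],
  [0,0,0],
  [0,0,0],
  [0,0,0],
  [0,0,0],
], turn=[0.12,0.24,0.36,0.48,0.55])

```text
time: 16.05
ee_pos: [0.469, 0.1147, 0.2409]
tcp_rot: [0.0, 0.995, -0.104, -0.0]
contact_force: [-0.7, -0.3, 0.2]
grip_width: 0.0853
grip_force: 0.0
```

Run:
```python
from h import *
goto(483.5,38.5,230,78.8);print(tool().round(3))
```

```text
offset cm [2.99 7.15 1.09] turn -0.013 or 3.13 j7 -1.85514601657224
[[ 0.978 -0.206 -0.001  0.469]
 [-0.206 -0.978 -0.     0.115]
 [-0.     0.    -1.     0.241]
 [ 0.     0.     0.     1.   ]]
```

move_arm([
  [1.2,2.8,1],
  [2.4,5.6,3],
  [3,7.1,6],
  [3,7.1,9],
  [3,7.1,12],
], turn=[-0.01,-0.01,-0.01,-0.01,-0.01])

```text
time: 16.47
ee_pos: [0.4844, 0.0378, 0.12]
tcp_rot: [0.0, 0.995, -0.097, 0.0]
contact_force: [-0.1, 1.6, 0.7]
grip_width: 0.0854
grip_force: 0.0
```

move_arm([
  [0,0,0],
  [0,0,0],
  [0,0,0],
], turn=[0,0,0])

```text
time: 16.72
ee_pos: [0.4852, 0.0391, 0.1223]
tcp_rot: [-0.0, 0.995, -0.096, 0.001]
contact_force: [0.2, -0.6, -0.7]
grip_width: 0.0857
grip_force: 0.0
```

Run:
```python
from h import *
c,P=wrist();np.savez("w4.npz",P=P,**{k:c[k] for k in("fx","fy","cx","cy")})
cv2.imwrite("pics/w4.png",cv2.resize(c["img"],(800,600),interpolation=cv2.INTER_CUBIC))
goto(483.5,38.5,24,78.8);print(tool()[:3,3])
```

```text
offset cm [-0.21  0.14  9.88] turn 0.003 or -3.14 j7 -1.4642185759736934
[0.48561409 0.03940135 0.12283574]
```

View pics/w4.png

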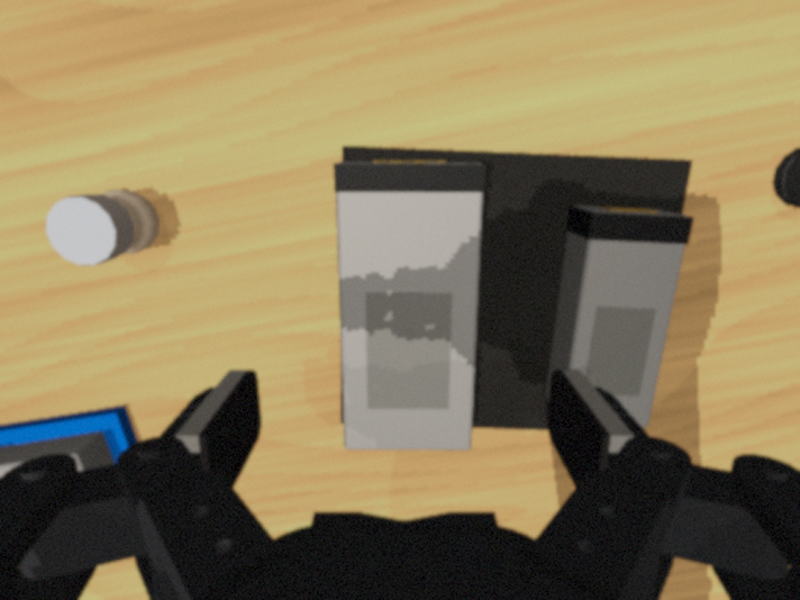

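The wide pack's top is (335,165),(485,165),(471,448),(345,448), square between the fingers. The mid pack's cap end is at (572,213)–(691,220).

Run:
```python
from h import *
w=np.load("w4.npz");f=.64
r=ray(w,w["P"],np.array([[335,165],[485,165],[471,448],[345,448]])*f,.031);print(rect(r))
r=ray(w,w["P"],np.array([[591,213],[691,219],[653,417]])*f,.031);print(r.round(4))
goto(483.5,38.5,24,78.8)
```

```text
[482.1  37.5 137.9  64.1 -11.1]
[[ 0.5146 -0.0499  0.031 ]
 [ 0.5036 -0.0928  0.031 ]
 [ 0.4087 -0.071   0.031 ]]
offset cm [-0.21  0.14  9.88] turn 0.003 or -3.14 j7 -1.4642185759736934
```

move_arm([
  [-0.2,0.2,3],
  [-0.3,0.2,6],
  [-0.3,0.2,8],
  [-0.3,0.2,9.3],
  [-0.3,0.2,9.8],
], turn=[0,0,0,0,0])

```text
time: 17.18
ee_pos: [0.4816, 0.0384, 0.0233]
tcp_rot: [-0.0, 0.995, -0.095, 0.0]
contact_force: [0.1, 0.0, 0.5]
grip_width: 0.0852
grip_force: 0.0
```

move_arm([
  [0,0,0],
  [0,0,0],
  [0,0,0],
  [0,0,0],
  [0,0,0],
], turn=[0,0,0,0,0], grip=50, newtons=70)

```text
time: 17.6
ee_pos: [0.4824, 0.038, 0.0251]
tcp_rot: [-0.001, 0.995, -0.096, 0.002]
contact_force: [-1.0, -0.1, 7.0]
grip_width: 0.0627
grip_force: 78.2
```

move_arm([
  [0,0,-0.3],
  [0,0,-1],
  [0,0,-4],
  [0,0,-8],
  [0,0,-12],
], turn=[0,0,0,0,0])

```text
time: 18.02
ee_pos: [0.4796, 0.0374, 0.1442]
tcp_rot: [0.001, 0.995, -0.096, -0.002]
contact_force: [1.6, 1.4, -6.0]
grip_width: 0.0627
grip_force: 81.7
```

```bash
python3 -c "
from h import *
goto(421,-322,145,14);print(tool()[:3,3])"
```

```text
offset cm [ 1.14e+00  3.64e+01 -1.00e-02] turn 1.133 or -2.01 j7 -1.495948152049618
[0.47959829 0.03740042 0.14420376]
```

move_arm([
  [-0.2,3.5,0],
  [-0.4,7,0],
  [-0.7,10.5,0],
  [-1,14,0],
  [-1.2,17.5,0],
], turn=[0,0,0,0,0])

```text
time: 18.43
ee_pos: [0.4345, -0.1324, 0.1438]
tcp_rot: [-0.001, 0.995, -0.096, -0.0]
contact_force: [0.6, -0.5, -6.1]
grip_width: 0.0628
grip_force: 81.8
```

move_arm([
  [-0.2,3,0],
  [-0.4,6,0],
  [-0.5,9,0],
  [-0.7,12.3,0],
  [-0.7,12.3,0],
], turn=[0.11,0.22,0.33,0.44,0.55])

```text
time: 18.85
ee_pos: [0.4029, -0.258, 0.1448]
tcp_rot: [0.002, 0.929, -0.369, 0.002]
contact_force: [0.3, -1.5, -5.3]
grip_width: 0.0626
grip_force: 81.8
```

move_arm([
  [0,0,0],
  [0,0,0],
  [0,0,0],
  [0,0,0],
  [0,0,0],
], turn=[0.12,0.24,0.36,0.48,0.58])

```text
time: 19.27
ee_pos: [0.4052, -0.2503, 0.1435]
tcp_rot: [-0.0, 0.788, -0.616, -0.0]
contact_force: [-0.8, 0.0, -6.0]
grip_width: 0.0625
grip_force: 81.8
```

```bash
python3 -c "
from h import *
cradles();goto(421,-322,145,14);print(tool()[:3,3]);cradles()"
```

```text
cradle px (206, 0, 119, 98) [ 426.7 -353.4   88.1   68.6   13.9]
cradle px (0, 0, 74, 122) [ 604.4 -299.8   87.2   60.4  -75.5]
offset cm [ 7.34  0.17 -0.17] turn -0.005 or 3.14 j7 -1.7679836242788591
[ 0.40519552 -0.2502671   0.14337602]
cradle px (205, 0, 119, 98) [ 426.7 -353.3   88.1   68.5   13.8]
cradle px (0, 0, 74, 122) [ 603.7 -300.4   87.3   60.   -76.2]
```

move_arm([
  [2.5,0.1,0],
  [5,0.2,1],
  [7.3,0.3,3],
  [7.3,0.3,5],
  [7.3,0.3,6],
], turn=[0,0,0,0,0])

```text
time: 19.78
ee_pos: [0.4197, -0.3227, 0.0818]
tcp_rot: [0.0, 0.79, -0.613, -0.001]
contact_force: [-0.4, 1.2, -8.0]
grip_width: 0.0625
grip_force: 81.5
```

move_arm([
  [0,0,0],
  [0,0,0],
  [0,0,0],
], turn=[0,0,0])

```text
time: 20.03
ee_pos: [0.4211, -0.3221, 0.0841]
tcp_rot: [-0.0, 0.79, -0.613, 0.0]
contact_force: [0.2, -0.2, -5.8]
grip_width: 0.0626
grip_force: 81.5
```

```bash
cat >> h.py <<'E'
def far_edge(L,W):
    "cradle partly hidden by the held pack: far end seen -> centre"
    c,P=wrist();T=tool();m=cv2.medianBlur(blue(c["img"]),5)
    k=max(cv2.findContours(m,cv2.RETR_EXTERNAL,cv2.CHAIN_APPROX_NONE)[0],key=lambda k:cv2.contourArea(k)*(abs(k[:,0,0].mean()-256)<100))
    p=rect(ray(c,P,k[:,0],.009));b=np.array(cv2.boxPoints(((p[0],p[1]),(p[2],p[3]),p[4])))
    d=(b-T[:2,3]*1000)@T[:2,0];f=b[np.argsort(d)[2:]];e=f.mean(0);v=f[0]-f[1];n=np.array([v[1],-v[0]])/np.hypot(*v);n*=np.sign(n@T[:2,0])
    print("bbox",cv2.boundingRect(k),"far width",np.hypot(*v).round(1),"centre",(e-n*L/2).round(1),"axis deg",np.degrees(np.arctan2(n[1],n[0])).round(1),"tcp",T[:3,3].round(4))
E
python3 -c "
from h import *
far_edge(166,90);goto(419.5,-322,50,14)"
```

```text
bbox (192, 79, 146, 19) far width 88.3 centre [ 417.9 -320.8] axis deg -75.6 tcp [ 0.4213 -0.3222  0.0843]
offset cm [-0.07  0.17  3.43] turn 0.006 or -3.14 j7 -1.5879413509943712
```

```bash
python3 -c "
from h import *
c=capture('wrist');P=np.diag([1,1,-1,1.])@c['hand_eye']
g=cv2.cvtColor(c['img'],cv2.COLOR_BGR2GRAY)
print(g[80:140:2,260].tolist());print(g[160,170:350:3].tolist())
for z in(.006,-.024):print(ray(c,P,[[265,99],[265,106],[265,112]],z).round(4)[:,0])
goto(418.5,-321.5,40,14.4)"
```

```text
[90, 81, 80, 81, 79, 82, 85, 77, 99, 92, 44, 31, 32, 31, 31, 36, 30, 36, 30, 33, 37, 39, 41, 32, 38, 27, 71, 125, 130, 131]
[178, 182, 154, 172, 178, 177, 167, 131, 130, 131, 130, 130, 129, 129, 130, 132, 127, 129, 133, 131, 131, 131, 130, 132, 130, 131, 129, 129, 129, 130, 130, 130, 130, 128, 127, 130, 127, 131, 131, 130, 128, 129, 129, 129, 130, 130, 131, 126, 130, 129, 130, 129, 127, 130, 128, 128, 129, 106, 123, 122]
[0.0689 0.0665 0.0644]
[0.0691 0.066  0.0633]
offset cm [-0.15  0.27  4.43] turn -0.001 or 3.14 j7 -1.58792252185264
```

move_arm([
  [-0.1,0.2,1.5],
  [-0.1,0.3,3],
  [-0.1,0.3,4],
  [-0.1,0.3,4.8],
  [-0.1,0.3,4.9],
], turn=[0,0,0,0,0])

```text
time: 20.55
ee_pos: [0.4173, -0.3217, 0.0335]
tcp_rot: [-0.0, 0.789, -0.614, -0.001]
contact_force: [-0.1, 0.1, -5.5]
grip_width: 0.0626
grip_force: 81.6
```

move_arm([
  [0,0,0.1],
  [0,0,0.2],
  [0,0,0.2],
], turn=[0,0,0])

```text
time: 20.8
ee_pos: [0.4178, -0.3226, 0.0327]
tcp_rot: [-0.0, 0.789, -0.614, 0.0]
contact_force: [0.0, -0.1, -5.1]
grip_width: 0.0622
grip_force: 81.6
```

move_arm([
  [0,0,0.1],
  [0,0,0.2],
  [0,0,0.2],
], turn=[0,0,0])

```text
time: 21.05
ee_pos: [0.4175, -0.3223, 0.0303]
tcp_rot: [-0.0, 0.789, -0.614, 0.0]
contact_force: [-0.0, 0.7, -6.6]
grip_width: 0.0629
grip_force: 81.6
```

move_arm([
  [0,0,0.1],
  [0,0,0.1],
  [0,0,0.1],
], turn=[0,0,0])

```text
time: 21.3
ee_pos: [0.4174, -0.3223, 0.0293]
tcp_rot: [-0.0, 0.789, -0.614, -0.0]
contact_force: [-1.2, -0.1, -5.8]
grip_width: 0.062
grip_force: 81.6
```

move_arm([
  [0,0,0.1],
  [0,0,0.1],
  [0,0,0.1],
], turn=[0,0,0])

```text
time: 21.55
ee_pos: [0.4174, -0.3223, 0.0282]
tcp_rot: [-0.0, 0.789, -0.614, -0.0]
contact_force: [-0.5, -0.7, -5.9]
grip_width: 0.0626
grip_force: 81.6
```

move_arm([
  [0,0,0.1],
  [0,0,0.1],
  [0,0,0.1],
], turn=[0,0,0])

```text
time: 21.8
ee_pos: [0.4174, -0.3223, 0.0272]
tcp_rot: [-0.0, 0.789, -0.614, -0.0]
contact_force: [1.0, -0.2, -5.9]
grip_width: 0.0625
grip_force: 81.6
```

move_arm([
  [0,0,0.1],
  [0,0,0.1],
  [0,0,0.1],
], turn=[0,0,0])

```text
time: 22.05
ee_pos: [0.4175, -0.3224, 0.0263]
tcp_rot: [-0.0, 0.789, -0.614, 0.0]
contact_force: [0.1, -0.3, -4.7]
grip_width: 0.0623
grip_force: 81.9
```

move_arm([
  [0,0,0.1],
  [0,0,0.1],
  [0,0,0.1],
], turn=[0,0,0])

```text
time: 22.3
ee_pos: [0.4175, -0.3224, 0.0261]
tcp_rot: [-0.001, 0.789, -0.614, 0.0]
contact_force: [-2.1, 2.8, 5.2]
grip_width: 0.0625
grip_force: 83.0
```

Contact came at the same 3 mm offset as the first two packs, so the pack is on the floor. I'll release it, back off, and look at the mid cradle on the way.

move_arm([
  [0,0,0],
  [0,0,0],
  [0,0,0],
  [0,0,-0.5],
  [0,0,-2],
], turn=[0,0,0,0,0], grip=95)

```text
time: 22.72
ee_pos: [0.4166, -0.3217, 0.0445]
tcp_rot: [0.0, 0.789, -0.614, -0.001]
contact_force: [0.6, -0.4, 1.1]
grip_width: 0.0809
grip_force: 0.0
```

move_arm([
  [0,0,-3],
  [0,0,-7],
  [0,0,-11],
  [0,0,-15],
  [0,0,-19],
], turn=[0,0,0,0,0])

```text
time: 23.13
ee_pos: [0.4168, -0.3224, 0.2374]
tcp_rot: [0.0, 0.789, -0.614, -0.0]
contact_force: [1.2, -0.0, -0.2]
grip_width: 0.0813
grip_force: 0.0
```

```bash
python3 -c "
from h import *
T=tool();cradles('pics/p3.png');goto(458.5,-58.5,240,76.5);print(T[:3,3])"
```

```text
cradle px (218, 89, 81, 140) [ 418.8 -321.3  162.3   87.4  -76.1]
cradle px (42, 60, 81, 119) [ 616.7 -318.6  128.6   70.7  -75.3]
offset cm [-24.98 -10.33   0.3 ] turn -1.089 or 2.05 j7 -1.7831038059907356
[ 0.41678759 -0.32241216  0.23737198]
```

move_arm([
  [-3.6,-1.5,0],
  [-7.2,-3,0],
  [-11,-4.5,0],
  [-14.6,-6,0],
  [-18.2,-7.5,0],
], turn=[0,0,0,0,0])

```text
time: 23.6
ee_pos: [0.4452, -0.1258, 0.2355]
tcp_rot: [-0.001, 0.789, -0.614, -0.0]
contact_force: [1.0, 0.3, 0.7]
grip_width: 0.0812
grip_force: 0.0
```

move_arm([
  [-3.3,-1.4,0],
  [-6.8,-2.8,0],
  [-6.8,-2.8,0],
  [-6.8,-2.8,0],
  [-6.8,-2.8,0],
], turn=[-0.11,-0.22,-0.33,-0.44,-0.55])

```text
time: 24.02
ee_pos: [0.4559, -0.0535, 0.2355]
tcp_rot: [-0.0, 0.928, -0.373, 0.0]
contact_force: [-0.6, -0.1, -0.2]
grip_width: 0.081
grip_force: 0.0
```

move_arm([
  [0,0,0],
  [0,0,0],
  [0,0,0],
  [0,0,0],
  [0,0,0],
], turn=[-0.12,-0.24,-0.36,-0.48,-0.54])

```text
time: 24.43
ee_pos: [0.4557, -0.0549, 0.2356]
tcp_rot: [-0.0, 0.994, -0.113, 0.0]
contact_force: [0.3, -0.7, 0.2]
grip_width: 0.081
grip_force: 0.0
```

```bash
python3 -c "
from h import *
goto(458.5,-58.5,120,76.2)"
```

```text
offset cm [ 0.35  0.3  11.56] turn 0.014 or -3.13 j7 -1.447025341398723
```

move_arm([
  [0.3,0.3,3.5],
  [0.3,0.3,7],
  [0.3,0.3,10],
  [0.3,0.3,11.5],
  [0.3,0.3,11.5],
], turn=[0.01,0.01,0.01,0.01,0.01], grip=85)

```text
time: 24.85
ee_pos: [0.4557, -0.0585, 0.1178]
tcp_rot: [0.001, 0.993, -0.121, -0.003]
contact_force: [-1.1, -0.3, 0.5]
grip_width: 0.0723
grip_force: 0.0
```

Run:
```python
from h import *
c,P=wrist();g=cv2.cvtColor(c["img"],cv2.COLOR_BGR2GRAY)
print([(r,g[r,150:370:4].tolist()) for r in(160,200)]);print(g[60:320:5,250].tolist())
goto(458.5,-58.5,26,76.2)
# expected pack corner pixels
a=np.radians(-13.8);u=np.array([np.cos(a),np.sin(a)]);v=np.array([-u[1],u[0]])
X=np.array([[.4585,-.0585]+s*.0525*u+t*.022*v for s in(1,-1) for t in(1,-1)])
q=np.c_[X,np.full(4,.031)];d=(q-P[:3,3])@P[:3,:3];print((d[:,:2]/d[:,2:]*c["fx"]+[c["cx"],c["cy"]]).round())
```

```text
[(160, [54, 59, 54, 58, 59, 54, 55, 59, 61, 58, 57, 54, 53, 58, 54, 56, 55, 57, 54, 141, 210, 209, 209, 210, 208, 208, 209, 209, 207, 208, 207, 207, 206, 206, 193, 88, 43, 37, 88, 159, 152, 150, 152, 155, 154, 156, 158, 158, 158, 156, 155, 152, 147, 147, 148]), (200, [60, 60, 60, 57, 55, 58, 54, 57, 57, 54, 55, 59, 55, 55, 58, 59, 57, 56, 54, 66, 150, 151, 145, 125, 127, 166, 124, 126, 127, 125, 124, 125, 148, 154, 150, 52, 42, 41, 133, 159, 158, 159, 157, 155, 158, 161, 161, 161, 153, 151, 151, 155, 158, 162, 163])]
[212, 213, 211, 203, 207, 111, 57, 58, 58, 60, 53, 48, 104, 68, 63, 59, 186, 210, 210, 209, 208, 208, 208, 188, 154, 127, 125, 126, 166, 131, 162, 171, 172, 171, 172, 162, 164, 190, 191, 192, 187, 58, 192, 197, 207, 204, 199, 210, 207, 212, 211, 212]
offset cm [ 0.16 -0.09  9.35] turn -0.003 or 3.14 j7 -1.2066633647605154
[[224. 122.]
 [291. 122.]
 [229. 264.]
 [287. 264.]]
```

The mid pack's edges are where I expected them. I'll descend, grip and lift.

move_arm([
  [0.2,-0.1,3],
  [0.2,-0.1,6],
  [0.2,-0.1,8],
  [0.2,-0.1,9.2],
  [0.2,-0.1,9.3],
], turn=[0,0,0,0,0])

```text
time: 25.32
ee_pos: [0.4604, -0.0579, 0.0271]
tcp_rot: [0.0, 0.993, -0.121, -0.0]
contact_force: [0.1, -1.2, -0.0]
grip_width: 0.0728
grip_force: 0.0
```

move_arm([
  [0,0,0],
  [0,0,0],
  [0,0,0],
  [0,0,0],
  [0,0,0],
], turn=[0,0,0,0,0], grip=25, newtons=60)

```text
time: 25.73
ee_pos: [0.4616, -0.058, 0.0291]
tcp_rot: [-0.0, 0.993, -0.121, 0.002]
contact_force: [-0.7, -0.6, 5.8]
grip_width: 0.0428
grip_force: 61.0
```

move_arm([
  [0,0,-0.3],
  [0,0,-1],
  [0,0,-4],
  [0,0,-8],
  [0,0,-12],
], turn=[0,0,0,0,0])

```text
time: 26.15
ee_pos: [0.4589, -0.058, 0.1487]
tcp_rot: [0.0, 0.993, -0.121, -0.001]
contact_force: [1.4, 1.2, -1.3]
grip_width: 0.0427
grip_force: 62.3
```

```bash
python3 -c "
from h import *
goto(600,-250,147,14.6);goto(618,-319,147,14.6);print(tool()[:3,3])"
```

```text
offset cm [18.31 15.24  0.14] turn 1.073 or -2.07 j7 -1.259543506476307
offset cm [21.72 21.5   0.14] turn 1.073 or -2.07 j7 -1.259543506476307
[ 0.45894807 -0.05801067  0.14865115]
```

move_arm([
  [3,2.5,0],
  [6,5,0],
  [9,7.5,0],
  [12,10,0],
  [15,12.5,0],
], turn=[0,0,0,0,0])

```text
time: 26.57
ee_pos: [0.5768, -0.2156, 0.1483]
tcp_rot: [-0.0, 0.993, -0.12, 0.0]
contact_force: [0.4, 0.3, -1.4]
grip_width: 0.043
grip_force: 62.5
```

move_arm([
  [1.7,1.4,0],
  [3.3,2.7,0],
  [3.3,2.7,0],
  [3.3,2.7,0],
  [3.3,2.7,0],
], turn=[0.11,0.22,0.33,0.44,0.55])

```text
time: 26.98
ee_pos: [0.601, -0.2494, 0.1479]
tcp_rot: [0.0, 0.921, -0.389, -0.0]
contact_force: [0.3, -0.2, -2.8]
grip_width: 0.043
grip_force: 62.5
```

move_arm([
  [0,0,0],
  [0,0,0],
  [0,0,0],
  [0,0,0],
  [0,0,0],
], turn=[0.12,0.24,0.36,0.48,0.52])

```text
time: 27.4
ee_pos: [0.6012, -0.2485, 0.1479]
tcp_rot: [0.0, 0.791, -0.612, -0.0]
contact_force: [-1.0, -0.4, -2.6]
grip_width: 0.0431
grip_force: 62.5
```

```bash
python3 -c "
from h import *
cradles();goto(618,-319,147,14.6)"
```

```text
cradle px (420, 49, 92, 193) [ 441.6 -315.9  163.2   51.2  -76.3]
cradle px (216, 7, 90, 134) [ 621.9 -332.3   99.8   68.1  -75.4]
offset cm [7.25 0.16 0.08] turn 0.0 or -3.14 j7 -1.8994499538167946
```

move_arm([
  [2.5,0.1,0],
  [5,0.2,1],
  [7.3,0.2,3],
  [7.3,0.2,5],
  [7.3,0.2,6.5],
], turn=[0,0,0,0,0])

```text
time: 27.87
ee_pos: [0.6172, -0.3214, 0.0815]
tcp_rot: [0.0, 0.792, -0.61, -0.0]
contact_force: [-0.7, 0.6, -3.0]
grip_width: 0.043
grip_force: 62.5
```

move_arm([
  [0,0,0],
  [0,0,0],
  [0,0,0],
], turn=[0,0,0])

```text
time: 28.12
ee_pos: [0.6189, -0.3196, 0.0834]
tcp_rot: [-0.0, 0.793, -0.609, 0.001]
contact_force: [0.1, -0.1, -2.1]
grip_width: 0.0427
grip_force: 62.4
```

```bash
python3 -c "
from h import *
far_edge(131,70);goto(617.5,-318.5,36,14.6)
c=capture('wrist');P=np.diag([1,1,-1,1.])@c['hand_eye']
g=cv2.cvtColor(c['img'],cv2.COLOR_BGR2GRAY)
print(g[80:200:3,256].tolist());print(ray(c,P,[[256,120],[256,130],[256,140]],.003)[:,0])"
```

```text
bbox (206, 109, 111, 40) far width 68.5 centre [ 619.3 -317.7] axis deg -76.7 tcp [ 0.6191 -0.3198  0.0838]
offset cm [-0.17  0.13  4.78] turn 0.005 or -3.14 j7 -1.8073362022625228
[134, 134, 132, 130, 130, 131, 130, 128, 128, 126, 89, 79, 79, 79, 73, 76, 77, 75, 72, 66, 72, 71, 90, 77, 36, 27, 35, 18, 30, 32, 26, 19, 21, 33, 115, 130, 129, 131, 128, 129]
[0.06130933 0.05757233 0.05377041]
```

move_arm([
  [0,0.1,1.5],
  [0,0.1,3],
  [0,0.1,4],
  [0,0.1,4.8],
  [0,0.1,4.9],
], turn=[0.01,0.01,0.01,0.01,0.01])

```text
time: 28.63
ee_pos: [0.6162, -0.3199, 0.0308]
tcp_rot: [0.0, 0.789, -0.614, -0.001]
contact_force: [-0.1, -0.4, -2.4]
grip_width: 0.043
grip_force: 62.5
```

move_arm([
  [0,0,0.1],
  [0,0,0.2],
  [0,0,0.2],
  [0,0,0.2],
], turn=[0,0,0,0])

```text
time: 28.97
ee_pos: [0.6173, -0.3208, 0.0317]
tcp_rot: [-0.0, 0.789, -0.614, 0.0]
contact_force: [0.9, 0.1, -2.9]
grip_width: 0.0428
grip_force: 62.5
```

move_arm([
  [0,0,0.1],
  [0,0,0.1],
  [0,0,0.1],
], turn=[0,0,0])

```text
time: 29.22
ee_pos: [0.6172, -0.3205, 0.0305]
tcp_rot: [-0.0, 0.789, -0.614, 0.0]
contact_force: [1.0, -0.2, -2.4]
grip_width: 0.0431
grip_force: 62.5
```

Contact should come near z = 0.030.

move_arm([
  [0,0,0.1],
  [0,0,0.1],
  [0,0,0.1],
], turn=[0,0,0])

```text
time: 29.47
ee_pos: [0.6173, -0.3206, 0.0303]
tcp_rot: [-0.0, 0.789, -0.614, 0.0]
contact_force: [-3.0, 2.2, 5.1]
grip_width: 0.0429
grip_force: 63.4
```

move_arm([
  [0,0,0.1],
  [0,0,0.1],
  [0,0,0.1],
], turn=[0,0,0])

```text
time: 29.72
ee_pos: [0.6173, -0.3206, 0.0302]
tcp_rot: [-0.001, 0.789, -0.614, 0.0]
contact_force: [-3.5, 4.3, 12.4]
grip_width: 0.0432
grip_force: 64.2
```

move_arm([
  [0,0,0],
  [0,0,0],
  [0,0,0],
  [0,0,-0.5],
  [0,0,-2],
], turn=[0,0,0,0,0], grip=75)

```text
time: 30.13
ee_pos: [0.616, -0.3198, 0.0466]
tcp_rot: [0.0, 0.789, -0.614, -0.002]
contact_force: [0.5, 0.2, 0.1]
grip_width: 0.0638
grip_force: 0.0
```

move_arm([
  [0,0,-3],
  [0,0,-7],
  [0,0,-11],
  [-2,0,-15],
  [-5,0,-19],
], turn=[0,0,0,0,0])

```text
time: 30.55
ee_pos: [0.6056, -0.2814, 0.2332]
tcp_rot: [0.0, 0.788, -0.616, 0.002]
contact_force: [0.2, 0.8, 0.9]
grip_width: 0.064
grip_force: 0.0
```

move_arm([
  [0,0,0],
  [0,0,0],
  [0,0,0],
], turn=[0,0,0])

```text
time: 30.8
ee_pos: [0.6064, -0.2784, 0.2296]
tcp_rot: [-0.0, 0.789, -0.614, 0.0]
contact_force: [-0.2, 0.2, -0.9]
grip_width: 0.064
grip_force: 0.0
```

```bash
python3 -c "
from h import *
w=capture('wrist')['img'];s=capture('scene')['img'];r=lambda x:cv2.resize(x,(400,300),interpolation=cv2.INTER_CUBIC)
cv2.imwrite('pics/end.png',np.vstack([np.hstack([r(w[:300,:400]),r(capture('side')['img'][130:370,140:400])]),np.hstack([r(s[190:325,70:250]),r(s[145:250,290:440])])]))"
```

```text
(no output)
```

View pics/end.png

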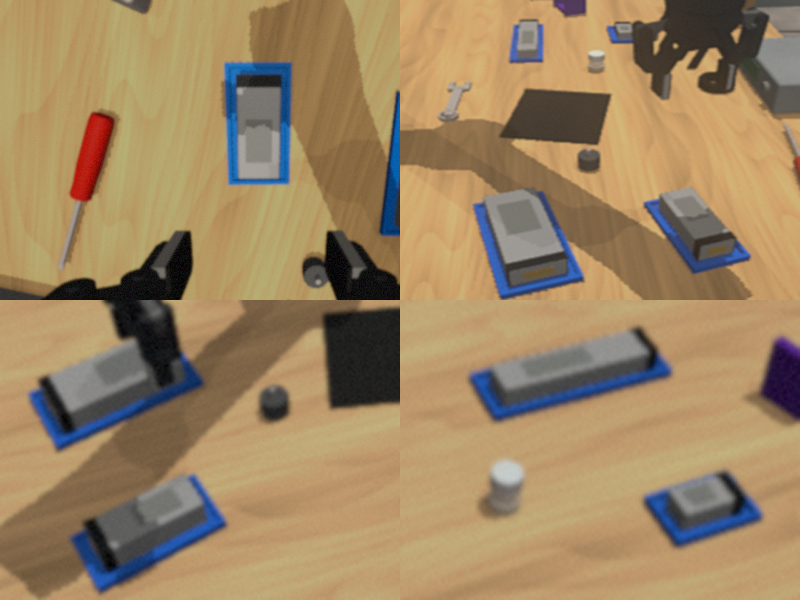

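All four packs lie flat with blue rim visible all round. The motor and jar are still standing, and the gripper is clear of everything.

```bash
python3 -c "
from plant import *
print(close_job())"
```

```text
the job is handed in; nothing more can be done
None
```

I took the pile apart from the top down and laid all four packs flat in their own cradles. The motor and jar were still standing in the last pictures, and I handed the job in at about 31 s of the 120 s allowed.

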